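# Close the hopper and zero the grinder

## Robot

A 6-joint arm with a two-finger parallel gripper is mounted at the origin on the work surface. World frame = base frame: x ahead of the robot, y to its left, z up, the work surface at z = 0. Lengths are in m, angles in rad, forces in N, time in s.
With the tool pointing down it reaches from about 0.35 to 0.775 m from the base axis. Payload 7.3 kg.
Tool frame: the origin (TCP) lies between the finger pads, 19 mm behind the fingertips; this is the grasp point; z points along the fingers, y is the line along which they close (so a half turn about z gives the same grasp; the last joint's range is limited). The gripper opens to 92 mm and grips with 3 to 60 N. Pads are 19 mm wide; open, the fingers measure 130 mm over their backs; the gripper's body (75 mm by 190 mm) begins 47 mm behind the grasp point.
Start: joints at [1.076, 0.342, 1.524, -0, 1.275, -0.146], TCP at [0.179, 0.493, 0.246] pointing down, gripper open.
Joint ranges: [-2.53, 2.53], [-0.77, 2.02], [0.04, 2.7], [-1, 4.14], [0.28, 2.66], [-3.11, 3.11]. Speed limits (rad/s): [2.57, 2.57, 3.14, 3.14, 3.14, 3.14].

## Interface

Orientations are given as [roll, pitch, yaw] about the fixed x, y, z axes, in that order (R = Rz(yaw) Ry(pitch) Rx(roll)).
In Python, from cell import observe, cams, robot, models gives the robot as it stands.
- The arm moves only by the shell command python3 -m jog 'ROWS' [FORCE]. ROWS is JSON, a list of rows, each a list of 3 entries, a list of its own where there are three numbers: the shift along the tool's x, y, z each as a share of 0.4 m, from -1 to 1, then the turn about the tool's z as a share of pi rad, from -1 to 1, then the closure, from 0 (fully open) to 1 (shut). In form: [[[x, y, z], turn, jaw], ...]. A call has 1 to 12 rows; each row is the pose to reach, as a shift and turn from the pose commanded when the call began, along the tool's axes at that moment, turning the shorter way round; what a row does not reach only later rows make up. A row lasts 1/8 s, in which the tool goes at most 62.5 mm and 10.7 degrees, less where a joint would pass 70% of its speed; a pose out of reach is approached as far as the arm can. A call with a number of a shift or a turn outside -1 to 1 is refused whole. A call with a gripper value outside its range is refused whole. The fingers move at their own pace and stop on an object; FORCE is the grip in N (left out, the last holds). Time passes only in rows, so rows that repeat a pose let the fingers close. It gives the time, the measured TCP pose, the force, the opening and the grip force at its end, in the units of the state.
- observe(): the state, without advancing time (a new reading comes with each control period).
- cams.read_camera(name): name is "side" or "top" or "wrist"; returns the picture (384x512x3 uint8, red, green, blue); there is no depth.
- cams.camera_model(name): a dict with "camera_matrix" (3x3 intrinsics, pixels), "pose" (4x4, takes a point from camera to world coordinates). Camera axes: x right, y down, z forward; pixel columns grow to the right and rows downward; lengths in m; the calibration is good to about 2 mm. A picture is of the moment at which its call begins: read the wrist's pose just before it. camera_model takes no time and is no camera call; for the wrist camera it gives the pose at the moment of the call.
- robot.hand_in(): hands the job in; it is judged then, once.
Trained networks look in the newest picture that a camera, given by its name, has taken for a name from the list of things; names that differ only in an ending like _2 or _b are one class to them, and where a whole thing is asked for, a point or a joint stands for the part that bears it (a point fixed in the world has none). Each returns a list of dicts, best first, with "confidence" (0 to 1); they miss things now and then, are a little off and sometimes report something else, mostly with a low value. They report only what shows in the picture. A call takes as long as a camera call.
- models.find_in(target, camera): "position" ([x, y, z] in m, in world coordinates, good to about 4 mm: the middle of the surface that is visible of it).
- models.pinpoint(target, camera): "position" ([x, y, z] in m, in world coordinates, good to about 4 mm: a listed point, or the origin of a listed thing).
The state is a dict: "time": time; "qpos": joint angles; "qvel": joint speeds; "joint_efforts": joint torques, N m; "tool_pos": TCP position; "tool_rot": TCP orientation; "contact_force": force on the tool from outside, world axes, zero at the start; "torque": the same for the moment, N m; "opening": finger opening in m; "grip_force": force on a finger pad.
Only numpy, scipy, OpenCV 4.12 (cv2) and the standard library are available. Lean on these libraries where they do the work, as an engineer would, in place of code of your own. Each camera call takes 0.05 s, during which the arm holds its last target. There are 200 camera calls.

## Task

Close the coffee grinder's hopper: fold down the shorter plain flap first, while the other is still up, then the longer flap with the finger rib so that it laps over it. Then turn the burr adjuster (the wing on the other end of the grinder) clockwise until it seats against its stop, back it off a quarter turn, and finish still gripping the wing there. Leave the other things on the counter where they stand.

Things in the scene. Friction and masses are not known exactly. Their poses are not given: they have to be found in the camera images.
- grinder: Bench coffee grinder, fixed, dark steel, 170 (x) by 290 (y, from -155 to +135) by 140 mm tall, yaw within 0.35 rad. Origin on the counter; x runs across it, y along it, z up. On top: an open square steel hopper, 130 x 130 mm, from y 0 to +130 mm, rim 190 mm above the counter; and the burr adjuster, its upright axis at x 0, y -95 mm.
- inner_hinge (a point): Middle of the hinge line of the shorter flap (fixed on the grinder; axes as the grinder's), at x 0, y +130, z 190 mm of the grinder: the hopper's rim at the grinder's end. The hinge line runs along the grinder's x.
- inner_flap (a joint): Angle of the shorter flap, rad: 0 folded down level, 1.57 upright, up to 2.2 leaning away from the hopper; starts at 1.2 to 1.9. Plain steel plate 124 (along the hinge) x 60 (hinge to free edge) x 4 mm; closed, it reaches from its hinge to grinder -y, top at z 194 mm. Stiff hinge, stays where left; 1 to 3 N on its outer face near the free edge folds it down.
- inner_edge (a point): Middle of the shorter flap's free edge, on the outer (upper when closed) face.
- outer_hinge (a point): Middle of the hinge line of the longer flap (fixed on the grinder; axes as the grinder's), at x 0, y 0, z 195 mm of the grinder: the hopper's rim next to the adjuster.
- outer_flap (a joint): Angle of the longer flap, rad: 0 folded down over the shorter one, 1.57 upright, up to 2.2 leaning towards the adjuster; starts at 1.2 to 1.9. Steel plate 124 x 80 (hinge to free edge) x 4 mm with a finger rib 70 long, 6 wide, 12 mm high on its outer face, 73 mm from the hinge; closed, it reaches from its hinge to grinder +y, top at z 199 mm. Stiff hinge as the other.
- outer_edge (a point): Middle of the longer flap's free edge, on the outer (upper when closed) face.
- adjuster (a joint): Angle of the burr adjuster, rad; grows as it turns clockwise seen from above; seats at 4.0 against a hard stop. Starts at 1.6 to 2.9 and stays where left (friction about 0.08 N m). At 0 the wing lies along the grinder's x with the black dot on its top at +x; at angle a it points a clockwise from there.
- adjuster_grip (a point): Point to grip the adjuster, on its upright axis, 193 mm above the counter; its x axis lies along the wing and turns with it, z up. Aluminium wing 46 long x 14 mm thick, its top 16 mm above this point, standing on a disc 48 mm across whose top is 26 mm below this point. Grip it across the 14 mm from above.
- cup_stack: Bystander: stack of upturned brown paper cups, 83 mm across, 140 mm tall, loose; origin under its centre.
- milk_jug: Bystander: steel milk jug with a handle, 80 mm across, 95 mm tall, loose; origin under its centre.
- tamper: Bystander: coffee tamper, 58 mm steel foot and dark wood handle, 82 mm tall, loose; origin under its centre.
- bean_jar: Bystander: amber glass jar with a steel cap, 70 mm across, 100 mm tall, loose; origin under its centre.

How it is judged:
On the way, in this order (a step that is already met when the one before it is completed fails the run):
1. the shorter flap is folded down (within 0.1 rad) while the longer one is still up (over 0.4 rad) (value of joint inner_flap below 0.1 rad and value of joint outer_flap above 0.4 rad), for 0.1 s.
2. both flaps are folded down (within 0.1 rad) (value of joint each of inner_flap, outer_flap below 0.1 rad), for 0.2 s.
3. the adjuster is seated (within 0.07 rad of its stop), flaps shut (all of step 2 and value of joint adjuster above 3.93 rad), for 0.1 s.
At the end, for the whole second after the job is handed in: Both flaps are down (within 0.1 rad), the adjuster stands a quarter turn back from its stop (2.43 rad, within 0.2 rad), still, and the fingers still grip its wing (over 5 N, TCP within 32 mm of the grip point) (all of step 2 and value of joint adjuster between 2.229 and 2.629 rad and velocity of joint adjuster between -0.1 and 0.1 rad/s and contact force between the fingers and adjuster above 5 N and distance between the grasp point and adjuster_grip below 0.032 m); the arm keeps its last pose, push and grip.
It fails at once if a bystander (cup stack, jug, tamper, jar) is moved more than 20 mm (distance of any of cup_stack, milk_jug, tamper, bean_jar from where it was at the start of the episode above 0.02 m).
It also fails if it takes over 72 s, if anything falls off the work surface, if the arm or the gripper's body presses on something with over 40 N, if the wrist force passes 120 N, or if a joint passes its speed limit or range.

## Working session

There is one attempt and no reset: what is moved stays moved. The work goes in short steps, Python scripts to look and compute and a shell command to move; the robot and the scene stay as the last step left them, time stands still between calls to the robot, and variables do not carry over. Pictures are saved under pics/ and viewed, at most 10 in all, crops included, and the job is handed in when it is done.

```bash
ls; mkdir -p pics; python3 - <<'E'
from cell import observe,cams,robot,models
import cv2,numpy as np
s=observe();print(s['time'],s['tool_pos'],s['tool_rot'],s['opening'])
ims=[]
for c in ['side','top']:
    im=cams.read_camera(c);cv2.imwrite(f'pics/{c}0.png',im[:,:,::-1]);ims.append(im)
    for t in ['grinder','inner_hinge','inner_edge','outer_hinge','outer_edge','adjuster_grip','cup_stack','milk_jug','tamper','bean_jar']:
        r=models.pinpoint(t,c)
        print(c,t,[(np.round(d['position'],3).tolist(),round(d['confidence'],2),[round(float(v),3) for v in d.get('rotation',[])] if 'rotation' in d else '') for d in r[:2]])
E
```

```text
pics
0.0 [0.17924843 0.49303343 0.24483612] [-3.14002867e+00 -2.00226940e-04  2.79274788e+00] 0.09162673856359287
side grinder [([0.595, -0.1, 0.002], 0.83, '')]
side inner_hinge [([0.625, 0.025, 0.186], 0.71, '')]
side inner_edge [([0.629, 0.028, 0.247], 0.66, '')]
side outer_hinge [([0.591, -0.107, 0.197], 0.86, ''), ([0.627, 0.025, 0.188], 0.41, '')]
side outer_edge [([0.599, -0.099, 0.272], 0.63, '')]
side adjuster_grip [([0.573, -0.189, 0.198], 0.76, '')]
side cup_stack [([0.59, 0.415, 0.001], 0.71, '')]
side milk_jug [([0.594, -0.468, 0.0], 0.98, '')]
side tamper [([0.356, -0.36, 0.0], 0.79, '')]
side bean_jar [([0.383, 0.379, -0.002], 0.75, '')]
top grinder [([0.596, -0.104, 0.001], 0.68, '')]
top inner_hinge [([0.627, 0.031, 0.192], 0.86, '')]
top inner_edge [([0.626, 0.03, 0.252], 0.48, '')]
top outer_hinge [([0.596, -0.103, 0.193], 0.93, '')]
top outer_edge [([0.598, -0.1, 0.276], 0.73, '')]
top adjuster_grip [([0.574, -0.191, 0.196], 0.68, ''), ([0.588, 0.415, -0.001], 0.32, '')]
top cup_stack [([0.588, 0.414, 0.0], 0.72, '')]
top milk_jug [([0.593, -0.464, -0.0], 0.77, '')]
top tamper [([0.358, -0.36, -0.004], 0.58, '')]
top bean_jar [([0.382, 0.382, 0.004], 0.88, ''), ([0.626, 0.03, 0.19], 0.67, '')]
```

View pics/side0.png

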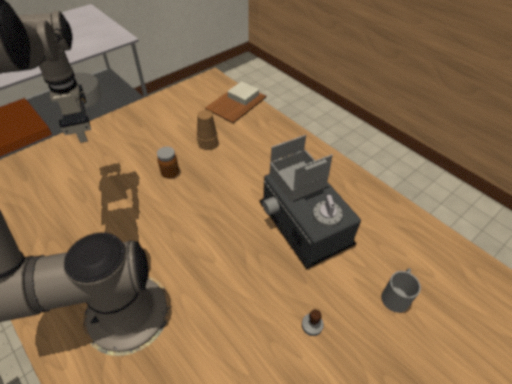

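View pics/top0.png

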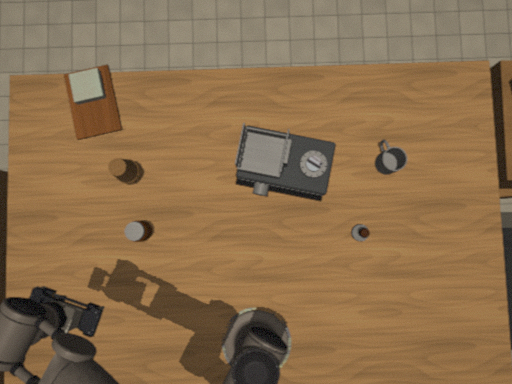

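The side and top views agree. The grinder is at about (0.595, -0.100) with yaw about -0.235, and both flaps are near upright. The hopper is at top-view px (262,155), the adjuster at (314,163). The bystanders are clear of the path.

```bash
cat > h.py <<'E'
import numpy as np
from scipy.spatial.transform import Rotation as Ro
from cell import observe,cams,robot,models
O=np.array([.595,-.100]);G=-.235
def W(gx,gy,z):
    c,s=np.cos(G),np.sin(G); return np.array([O[0]+c*gx-s*gy,O[1]+s*gx+c*gy,z])
def rows(targets,yaw=None):
    "targets: TCP in grinder frame -> shares"
    s=observe();R=Ro.from_euler('xyz',s['tool_rot']).as_matrix()
    for t in targets: print(t,np.round(R.T@(W(*t)-s['tool_pos'])/.4,3))
    if yaw is not None:
        d=(s['tool_rot'][2]-yaw+np.pi)%(2*np.pi)-np.pi; print('turn',round(d/np.pi,3))
E
python3 -c "
from h import *
rows([(0,.18,.245)],G+np.pi/2)"
```

```text
(0, 0.18, 0.245) [-1.432e+00 -5.920e-01  1.000e-03]
turn 0.464
```

```bash
python3 -m jog '[[[-0.75,-0.31,0],0.464,1],[[-0.75,-0.31,0],0.464,1],[[-0.75,-0.31,0],0.464,1],[[-0.75,-0.31,0],0.464,1],[[-0.75,-0.31,0],0.464,1],[[-0.75,-0.31,0],0.464,1],[[-0.75,-0.31,0],0.464,1],[[-0.75,-0.31,0],0.464,1]]' 20
python3 -c "
from h import *
rows([(0,.18,.245)],G+np.pi/2)"
```

```text
time: 2.1
tool_pos: [0.4193, 0.274, 0.2455]
tool_rot: [-3.142, -0.0, 1.329]
contact_force: [-0.6, 0.1, -0.1]
opening: 0.0163
grip_force: 0.0
(0, 0.18, 0.245) [-0.352  0.647  0.001]
turn -0.002
```

```bash
python3 -m jog '[[[-0.352,0.647,0],0,1],[[-0.352,0.647,0],0,1],[[-0.352,0.647,0],0,1],[[-0.352,0.647,0],0,1],[[-0.352,0.647,0],0,1],[[-0.352,0.647,0],0,1],[[-0.352,0.647,0],0,1]]'
python3 - <<'E'
from h import *
import cv2
rows([(0,.18,.25)],G+np.pi/2)
a=cams.read_camera('wrist');b=cams.read_camera('side')
P=[]
for t in ['inner_edge','outer_edge','inner_hinge','outer_hinge','adjuster_grip']:
  for c in ['wrist','side']:
    r=models.pinpoint(t,c)
    if r:
      p=np.array(r[0]['position']);c_,s_=np.cos(G),np.sin(G);d=p[:2]-O
      print(t,c,np.round([c_*d[0]+s_*d[1],-s_*d[0]+c_*d[1],p[2]],3),round(r[0]['confidence'],2))
b=cv2.resize(b[110:290,230:410],(384,384),interpolation=cv2.INTER_CUBIC)
cv2.imwrite('pics/w1.png',np.hstack([cv2.resize(a,(416,312)),b[:312]])[:,:,::-1])
E
```

```text
time: 2.98
tool_pos: [0.6372, 0.0774, 0.2452]
tool_rot: [-3.14, -0.0, 1.335]
contact_force: [-0.1, 0.7, 0.7]
opening: 0.0007
grip_force: 0.0
(0, 0.18, 0.25) [-0.006  0.001 -0.012]
turn -0.0
inner_edge side [0.006 0.132 0.246] 0.95
outer_edge side [0.    0.001 0.275] 0.62
inner_hinge side [0.005 0.132 0.189] 0.69
outer_hinge side [ 0.003 -0.003  0.194] 0.84
adjuster_grip side [-0.001 -0.094  0.198] 0.77
```

View pics/w1.png

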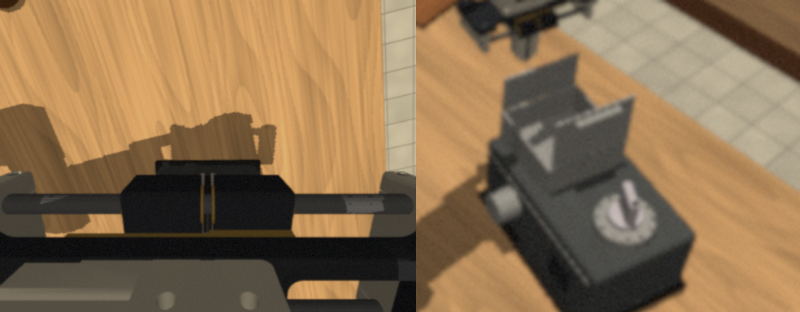

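Wrist view shows only the counter and the closed fingers. The side crop shows both flaps upright, with the fingers outside the shorter one. Next I sweep the shorter flap down.

```bash
python3 -m jog '[[[-0.105,0,-0.02],0,1],[[-0.14,0,-0.02],0,1],[[-0.168,0,-0.018],0,1],[[-0.19,0,0],0,1],[[-0.21,0,0.022],0,1],[[-0.225,0,0.04],0,1],[[-0.232,0,0.058],0,1],[[-0.232,0,0.07],0,1],[[-0.232,0,0.078],0,1],[[-0.232,0,0.08],0,1],[[-0.232,0,0.08],0,1]]'
python3 -c "
from h import *
rows([(0,.089,.213)])
a=cams.read_camera('side')
for c in ['side']:
  for t in ['inner_edge','outer_edge']:
    for r in models.pinpoint(t,c): print(t,np.round(r['position'],3),r['confidence'])
print(W(0,.07,.194),W(0,0,.275))"
```

```text
time: 4.95
tool_pos: [0.6161, -0.013, 0.2135]
tool_rot: [3.141, -0.0, 1.335]
contact_force: [-0.3, 0.0, -0.4]
opening: 0.0005
grip_force: 0.0
(0, 0.089, 0.213) [-0.001 -0.001  0.001]
inner_edge [ 0.616 -0.036  0.19 ] 0.9
outer_edge [ 0.596 -0.099  0.275] 0.68
[ 0.61129901 -0.031924    0.194     ] [ 0.595 -0.1    0.275]
```

```bash
python3 -m jog '[[[0,0,0.005],0,1],[[0,0,0.01],0,1],[[0,0,0.01],0,1]]'; python3 -m jog '[[[0,0,-0.1],0,1],[[0,0,-0.24],0,1],[[-0.1,0,-0.24],0,1],[[-0.2,0,-0.24],0,1],[[-0.35,0,-0.24],0,1],[[-0.35,0,-0.1],0,1],[[-0.35,0,-0.1],0,1]]'
python3 -c "
from h import *
rows([(0,-.05,.26)])
a=cams.read_camera('side')
for c in ['side']:
  for t in ['inner_edge','outer_edge']:
    for r in models.pinpoint(t,c): print(t,np.round(r['position'],3),r['confidence'])
"
```

```text
time: 5.48
tool_pos: [0.6163, -0.0132, 0.2128]
tool_rot: [3.138, -0.0, 1.335]
contact_force: [-6.3, 0.0, 17.6]
opening: 0.0008
grip_force: 8.4
time: 6.35
tool_pos: [0.581, -0.1491, 0.2456]
tool_rot: [-3.132, -0.002, 1.334]
contact_force: [-0.9, 0.7, -0.2]
opening: 0.0003
grip_force: 0.0
(0, -0.05, 0.26) [ 0.003  0.005 -0.036]
inner_edge [ 0.617 -0.037  0.189] 0.77
outer_edge [ 0.615 -0.035  0.191] 0.67
```

```bash
python3 - <<'E'
from h import *
import cv2
b=cams.read_camera('side')
cv2.imwrite('pics/s2.png',cv2.resize(b[110:290,230:410],(540,540),interpolation=cv2.INTER_CUBIC)[:,:,::-1])
for t in ['outer_edge','outer_flap','inner_flap']:
    for r in models.pinpoint(t,'side') if t=='outer_edge' else models.find_in(t,'side'): print(t,np.round(r['position'],3),r['confidence'])
E
```

```text
outer_flap [ 0.549 -0.09   0.215] 0.58
inner_flap [0.594 0.004 0.194] 0.84
```

View pics/s2.png

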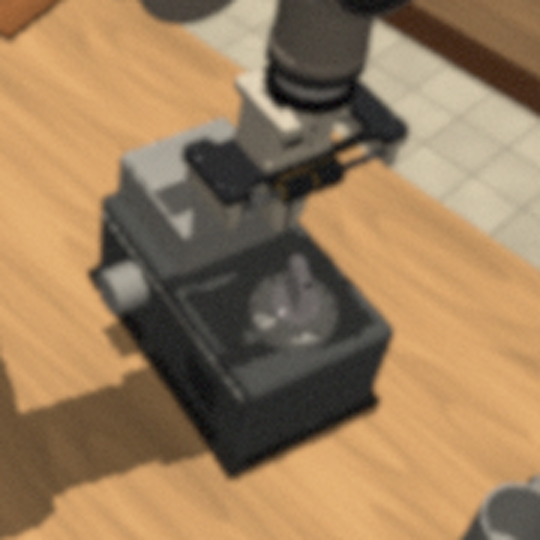

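The gripper hides the longer flap in this view. The shorter flap lies down (px ~160,165) and there is no contact force. The fingers are between the longer flap and the adjuster, so I sweep the longer flap next.

```bash
python3 -m jog '[[[0.03,0,-0.036],0,1],[[0.08,0,-0.036],0,1],[[0.12,0,-0.036],0,1],[[0.16,0,-0.034],0,1],[[0.187,0,-0.014],0,1],[[0.21,0,0.012],0,1],[[0.23,0,0.035],0,1],[[0.242,0,0.052],0,1],[[0.25,0,0.066],0,1],[[0.25,0,0.073],0,1],[[0.25,0,0.076],0,1],[[0.25,0,0.076],0,1]]'
python3 -c "
from h import *
rows([(0,.05,.218)])
"
```

```text
time: 8.2
tool_pos: [0.6067, -0.0524, 0.2192]
tool_rot: [3.141, -0.0, 1.335]
contact_force: [-0.3, -0.7, 0.5]
opening: 0.0003
grip_force: 0.0
(0, 0.05, 0.218) [ 0.002 -0.001  0.003]
```

```bash
python3 -m jog '[[[0,0,0.005],0,1],[[0,0,0.01],0,1],[[0,0,0.01],0,1]]'; python3 -m jog '[[[0,0,-0.06],0,1],[[0,0,-0.14],0,1],[[-0.1,0,-0.14],0,0],[[-0.25,0,-0.14],0,0],[[-0.3,0,-0.14],0,0],[[-0.3,0,-0.14],0,0]]'
python3 - <<'E'
from h import *
import cv2
s=observe();a=cams.read_camera('wrist');b=cams.read_camera('side');c=cams.read_camera('top')
for t in ['inner_edge','outer_edge']:
  for k in ['side','top','wrist']:
    for r in models.pinpoint(t,k): print(t,k,np.round(r['position'],3),r['confidence'])
for k in ['side','top','wrist']:
    for r in models.pinpoint('adjuster_grip',k): print(k,np.round(r['position'],3),r['confidence'])
m=cams.camera_model('wrist');print(m['pose'].round(3).tolist() if hasattr(m['pose'],'round') else m['pose'])
b=cv2.resize(b[150:270,250:370],(384,384),interpolation=cv2.INTER_CUBIC)
cv2.imwrite('pics/c3.png',np.hstack([cv2.resize(a,(416,312)),b[:312]])[:,:,::-1])
E
```

```text
time: 8.57
tool_pos: [0.607, -0.0523, 0.2179]
tool_rot: [3.139, 0.0, 1.335]
contact_force: [-5.1, 1.3, 13.8]
opening: 0.0006
grip_force: 6.9
time: 9.32
tool_pos: [0.5784, -0.1699, 0.271]
tool_rot: [-3.142, -0.0, 1.333]
contact_force: [-0.1, 0.6, -0.2]
opening: 0.0358
grip_force: 0.0
inner_edge side [ 0.614 -0.036  0.188] 0.57
inner_edge top [ 0.611 -0.033  0.196] 0.73
outer_edge side [ 0.614 -0.023  0.198] 0.84
outer_edge top [ 0.615 -0.021  0.202] 0.81
side [ 0.573 -0.193  0.2  ] 0.81
side [ 0.357 -0.361  0.001] 0.74
top [ 0.587 -0.465 -0.001] 0.49
wrist [ 0.577 -0.196  0.191] 0.79
[[0.972, -0.226, -0.059, 0.594], [-0.233, -0.94, -0.249, -0.101], [0.001, 0.256, -0.967, 0.41], [0.0, 0.0, 0.0, 1.0]]
```

View pics/c3.png

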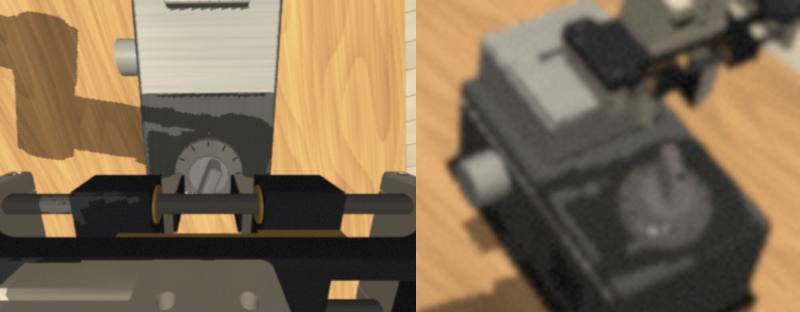

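Both flaps are down, and the networks put outer_edge at grinder y≈80, z≈0.20. In the wrist view the wing is at about (207,172), tilted a little from the grinder's y and partly hidden by the gripper bar. I'll back off for a clear look.

```bash
python3 -m jog '[[[-0.15,0,0],0,0],[[-0.15,0,0],0,0],[[-0.15,0,0],0,0]]'
python3 - <<'E'
from h import *
import cv2
m=cams.camera_model('wrist');a=cams.read_camera('wrist')
for r in models.pinpoint('adjuster_grip','wrist'): print(np.round(r['position'],4),r['confidence'])
# rectify: plane z=.209 in grinder frame, 80mm square, x right, y up
K=np.array(m['camera_matrix']);T=np.array(m['pose'])
c=W(0,-.095,.209)
def px(p): q=T[:3,:3].T@(p-T[:3,3]);q=K@q;return q[:2]/q[2]
g=[(-.04,.04),(.04,.04),(.04,-.04),(-.04,-.04)]
src=np.float32([px(W(x,-.095+y,.209)) for x,y in g])
H=cv2.getPerspectiveTransform(src,np.float32([(0,0),(560,0),(560,560),(0,560)]))
v=cv2.warpPerspective(a,H,(560,560),flags=cv2.INTER_CUBIC)
cv2.imwrite('pics/w4.png',v[:,:,::-1])
E
```

```text
time: 10.3
tool_pos: [0.5646, -0.2271, 0.271]
tool_rot: [-3.141, -0.001, 1.334]
contact_force: [1.0, 0.2, -0.4]
opening: 0.0922
grip_force: 0.0
[ 0.5786 -0.1937  0.1866] 0.72
```

View pics/w4.png

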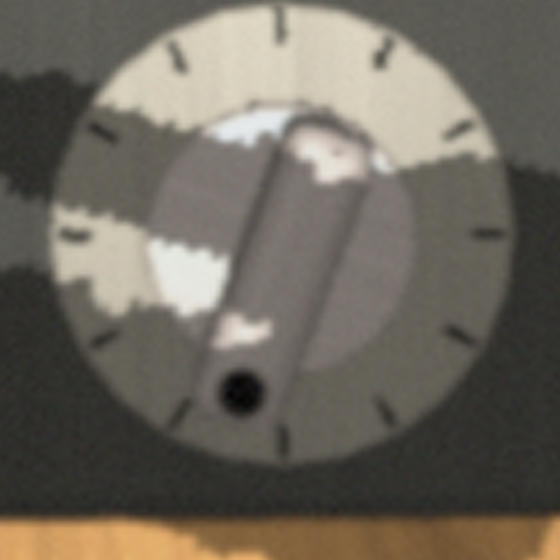

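The wing's centre is at px (285,268), within 2 mm of where I expected it. The black dot is at (240,392), so a ≈ 1.92 rad.

```bash
python3 -c "
from h import *
print(observe()['qpos'])
rows([(.0007,-.094,.271),(.0007,-.094,.195)],G-1.92+np.pi)"
```

```text
[-5.07124119e-01  4.82455250e-01  1.23348101e+00  4.67999097e-04
  1.42579978e+00 -2.72210038e-01]
(0.0007, -0.094, 0.271) [0.09  0.001 0.   ]
(0.0007, -0.094, 0.195) [0.089 0.001 0.19 ]
turn 0.111
```

```bash
python3 -m jog '[[[0.09,0.001,0],0.111,0],[[0.09,0.001,0],0.111,0],[[0.09,0.001,0.06],0.111,0],[[0.09,0.001,0.13],0.111,0],[[0.09,0.001,0.19],0.111,0],[[0.09,0.001,0.19],0.111,0]]'; python3 -m jog '[[[0,0,0],0,1],[[0,0,0],0,1],[[0,0,0],0,1],[[0,0,0],0,1],[[0,0,0],0,1],[[0,0,0],0,1],[[0,0,0],0,1],[[0,0,0],0,1]]' 30
```

```text
time: 11.15
tool_pos: [0.5728, -0.1908, 0.1935]
tool_rot: [-3.138, 0.0, 0.988]
contact_force: [0.3, -0.0, 0.4]
opening: 0.0916
grip_force: 0.0
time: 12.15
tool_pos: [0.5735, -0.1923, 0.1951]
tool_rot: [-3.142, -0.0, 0.986]
contact_force: [-0.9, 1.0, -0.1]
opening: 0.0164
grip_force: 0.0
```

```bash
python3 -m jog '[[[0,0,0],0,1],[[0,0,0],0,1],[[0,0,0],0,1]]'; python3 -m jog '[[[0,0,0],0.05,1],[[0,0,0],0.1,1],[[0,0,0],0.15,1],[[0,0,0],0.2,1],[[0,0,0],0.25,1],[[0,0,0],0.3,1],[[0,0,0],0.35,1],[[0,0,0],0.4,1],[[0,0,0],0.45,1],[[0,0,0],0.5,1],[[0,0,0],0.5,1]]'
python3 -c "
from h import *
print(observe()['torque'],observe()['qpos'][5])"
```

```text
time: 12.52
tool_pos: [0.5742, -0.1927, 0.1951]
tool_rot: [3.14, -0.0, 0.986]
contact_force: [4.2, -2.5, -2.7]
opening: 0.0141
grip_force: 30.0
time: 13.9
tool_pos: [0.5743, -0.1932, 0.1952]
tool_rot: [3.141, -0.003, -0.587]
contact_force: [5.9, -5.9, -3.4]
opening: 0.0141
grip_force: 30.0
[-0.59709605 -0.59945139 -0.0615442 ] 1.7069053643650829
```

```bash
python3 -m jog '[[[0,0,0],0.05,1],[[0,0,0],0.1,1],[[0,0,0],0.14,1],[[0,0,0],0.15,1],[[0,0,0],0.15,1]]'
python3 -c "
from h import *
print(observe()['torque'],observe()['qpos'][5])"
python3 -m jog '[[[0,0,0],0.01,1],[[0,0,0],0.018,1],[[0,0,0],0.018,1],[[0,0,0],0.018,1]]'
python3 -c "
from h import *
print(observe()['torque'],observe()['qpos'][5])"
```

```text
time: 14.52
tool_pos: [0.5742, -0.1933, 0.1951]
tool_rot: [-3.141, -0.003, -1.056]
contact_force: [4.7, -4.7, -2.5]
opening: 0.0135
grip_force: 30.0
[-0.64134183 -0.55734962 -0.06005184] 2.1767092519441014
time: 15.02
tool_pos: [0.5742, -0.1933, 0.1952]
tool_rot: [-3.141, -0.003, -1.111]
contact_force: [3.1, -4.8, -2.8]
opening: 0.0143
grip_force: 30.3
[-0.70950614 -0.5062865   0.60025683] 2.2318368459274374
```

The torque rose to 0.6 N m at yaw -1.11, where I predicted the stop, so the adjuster is seated. Now the quarter turn back.

```bash
python3 -m jog '[[[0,0,0],0.003,1],[[0,0,0],0.003,1]]'; python3 -m jog '[[[0,0,0],-0.05,1],[[0,0,0],-0.1,1],[[0,0,0],-0.15,1],[[0,0,0],-0.2,1],[[0,0,0],-0.25,1],[[0,0,0],-0.3,1],[[0,0,0],-0.35,1],[[0,0,0],-0.4,1],[[0,0,0],-0.45,1],[[0,0,0],-0.49,1],[[0,0,0],-0.507,1],[[0,0,0],-0.507,1]]'
python3 -m jog '[[[0,0,0],0,1],[[0,0,0],0,1],[[0,0,0],0,1]]'
python3 - <<'E'
from h import *
import cv2
print(observe()['torque'])
a=cams.read_camera('wrist');b=cams.read_camera('side')
for t in ['inner_edge','outer_edge','adjuster_grip','cup_stack','milk_jug','tamper','bean_jar']:
  for k in ['side','wrist']:
    for r in models.pinpoint(t,k)[:1]: print(t,k,np.round(r['position'],3),round(r['confidence'],2))
b=cv2.resize(b[150:270,250:370],(384,384),interpolation=cv2.INTER_CUBIC)
cv2.imwrite('pics/c5.png',np.hstack([cv2.resize(a,(416,312)),b[:312]])[:,:,::-1])
E
```

```text
time: 15.28
tool_pos: [0.5742, -0.1933, 0.1952]
tool_rot: [-3.141, -0.003, -1.12]
contact_force: [3.5, -4.7, -2.7]
opening: 0.0138
grip_force: 30.7
time: 16.77
tool_pos: [0.5743, -0.1929, 0.1952]
tool_rot: [3.14, -0.001, 0.472]
contact_force: [4.7, -3.1, -3.0]
opening: 0.0139
grip_force: 30.0
time: 17.15
tool_pos: [0.5743, -0.1929, 0.1952]
tool_rot: [3.14, -0.001, 0.471]
contact_force: [5.4, -2.6, -2.7]
opening: 0.0139
grip_force: 30.0
[-0.54801629 -0.60015359  0.07673224]
inner_edge wrist [ 0.576 -0.196  0.193] 0.21
outer_edge side [ 0.616 -0.022  0.198] 0.76
adjuster_grip side [ 0.574 -0.189  0.195] 0.69
adjuster_grip wrist [ 0.575 -0.194  0.192] 0.62
cup_stack side [ 0.587  0.418 -0.001] 0.95
milk_jug side [ 0.595 -0.464  0.002] 0.74
milk_jug wrist [ 0.595 -0.463  0.004] 0.79
tamper side [ 0.353 -0.362  0.001] 0.57
bean_jar side [0.382 0.38  0.   ] 0.93
```

View pics/c5.png

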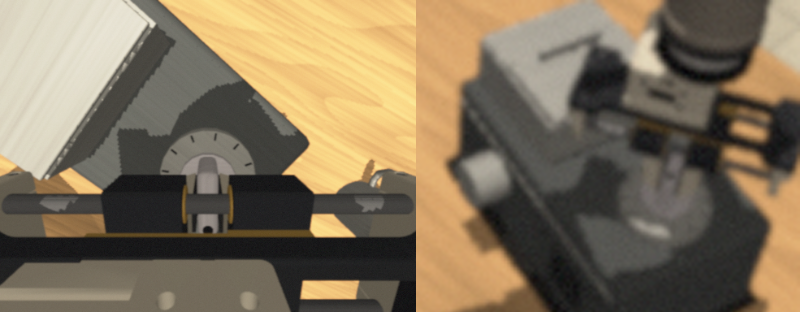

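The wing is gripped (wrist view px 207,200, with the dot towards the gripper), both flaps are flat, and the bystanders haven't moved. I'm handing in.

```bash
python3 -c "
from cell import robot
print(robot.hand_in())"
```

```text
the job is handed in; nothing more can be done
None
```

I handed the job in at about 17 s, and no verdict came back: the shorter flap went down first and the longer one over it, then the adjuster was seated and backed off a quarter turn, with the wing still gripped at 30 N and the other things where they stood.

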